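# Back the strip feeder off one notch

## Task

The wood strip in the bench feeder sticks out one notch too far past the saw slot: back it off one notch and lock it. Pushing gently with a fingertip, throw the brass-ball pawl over to the right so that it stays lifted out of the ratchet, push the star handwheel's top arm to the right by one ratchet tooth, and tip the pawl back down, so that the wheel ends locked with the next tooth up against the pawl. Grip nothing, force nothing, and leave the strip and the things on the bench alone.

Things in the scene. Friction and masses are not known exactly. Their poses are not given: they have to be found in the camera images.
- feeder: Dark blue-grey cast strip feeder bolted to the bench; other entries give mm in its axes. Origin on the bench under its axle's middle; x level along the axle, from the star handwheel (robot's side) to the back; y left as seen from the handwheel; z up. Base plate x -55..80, y -155..75, 12 high; front cheek plate x -18..-8, up to z 135; wooden saw guide x 0..50, y -150..-104, up to z 88.
- axle_end (a point): Front end of the axle, on its centre line: x -118, y 0, z 90 mm of the feeder. On the axle turn as one: star handwheel (middle at x -98; four steel arms 10 mm thick, 90 degrees apart, each with a black ball, reaching 74 mm from the axle), ratchet wheel (x -34..-22, 72 mm across, 12 teeth) and rubber feed roller.
- pawl_ball (a point): Centre of the 18 mm brass ball on the pawl's lever (8 mm rod at x -55 mm of the feeder; ball centre 70 mm from the pivot line at y -60, z 109). The pawl nose swings farther back, at x -33..-23. Pawl down: lever leans 35 degrees left, ball at y -20, z 166. Pawl lifted: it leans 35 degrees right, ball at y -100, z 166. In between it rises to z 179. A fingertip at z 150 clears the ratchet.
- pawl (a joint): Pawl angle, rad: 0 = nose at the bottom of a notch; grows as it lifts; clears the teeth at 0.17; 1.22 = thrown over to the right, leaning on its stop pin. No spring; needs under 1 N at the ball. Past about 0.9 it falls over by itself and stays lifted; below about 0.7 it falls back into the teeth.
- top_knob (a point): Centre of the 18 mm black ball on the handwheel arm that points up at the start, 65 mm from the axle, at x -98 mm of the feeder. Wheel at 0: the arm leans 22 degrees left (ball y +24, z 150); one notch back: 8 degrees right (ball y -9, z 154). The ball can be pushed with a fingertip at z 130 to 140.
- feed_wheel (a joint): Wheel angle, rad; grows backward (top goes right, strip goes left 22 mm per rad). 0 = held on the present tooth; starts up to 0.12 below (slack). One notch = 0.5236. The pawl blocks only backward turning. Wheel stays where left; about 1.5 N at a ball turns it. Pawl dropped at 0.1 to 0.5 rests on the next tooth's slope; the wheel then stops at 0.52. Dropped beyond 0.53: a tooth too far.
- strip: Light wood strip, 16x310x10 mm, lying through the feeder under the roller, driven by it. Origin at its underside's middle. Not to be touched.
- cutters: Bystander: small black-handled flush cutters, 44x123x11 mm, lying left of the feeder. Origin: centre of its underside.
- stick: Bystander: black sanding stick, 18x130x10 mm, lying right of the feeder. Origin: centre of its underside.
- tape: Bystander: green pocket tape measure, 32x70x54 mm, standing behind the feeder. Origin: centre of its underside.
- plane: Bystander: small block plane with red lever, 42x160x57 mm, behind at the left. Origin: centre of its underside.
- jar_lid: Bystander: flat grey tin lid, 69 mm across, 10 mm high, at the right. Origin: centre of its underside.
- key: Bystander: L-shaped black hex key, 22x75x5 mm, at the right. Origin: centre of its underside.

How it is judged:
By the outcome, as a careful person would: the job done as asked, in the order asked, and still so for the second after the job is handed in, with the robot touching nothing.
It also fails if it takes over 54 s, if anything falls off the work surface, if the arm or the gripper's body presses on something with over 40 N, if the wrist force passes 120 N, or if a joint passes its speed limit or range.

## Robot

A 7-joint arm with a two-finger parallel gripper is mounted at the origin on a cart in front of the work surface, level with it; the furniture and walls round the work are solid. World frame = base frame: x ahead of the robot, y to its left, z up, the work surface at z = 0. Lengths are in m, angles in degrees, forces in N, time in s.
With the tool pointing down it reaches from about 0.4 to 0.875 m from the base axis. Payload 6.5 kg.
Tool frame: the origin (TCP) lies on the centre line of the jaws, within the pads' length; the fingertips stand 17 mm ahead of it and the grasp point (between the pads) lies 2 mm behind it; z points along the fingers, y is the line along which they close (so a half turn about z gives the same grasp; the last joint's range is limited). The gripper opens to 88 mm and grips with 3 to 60 N. Pads are 18 mm wide; open, the fingers measure 123 mm over their backs; the gripper's body (75 mm by 187 mm) begins 45 mm behind the grasp point.
Start: joints at [-67.219, 30.733, -0.252, 88.115, 0.149, 61.152, -4.079], TCP at [0.291, 0.581, 0.256] pointing down, gripper open.
Joint ranges: [-154.64, 154.64], [-21.42, 123.67], [-72.66, 72.17], [13.99, 137.28], [-74.86, 254.86], [10.95, 109.41], [-158.01, 158.01]. Speed limits (degrees/s): [136.94, 136.94, 180, 180, 180, 180, 180].

## Interface

Orientations are given as [roll, pitch, yaw] about the fixed x, y, z axes, in that order (R = Rz(yaw) Ry(pitch) Rx(roll)).
In Python, from cell import status, cams, ticket gives the robot as it stands. The module is installed in compiled form; this text tells all that it offers.
- The arm moves only by the tool play_rows, never from a script. Its argument "rows" is a list of rows, each a list of 7 numbers: the turn, a rotation vector about the tool's x, y, z in degrees, then the shift along the tool's x, y, z in mm, then the opening, from -1 (shut) to 1 (fully open). A call has 1 to 12 rows; each row is the pose to reach, as a shift and turn from the pose commanded when the call began, along the tool's axes at that moment; what a row does not reach only later rows make up. A row lasts 1/8 s, in which the tool goes at most 62.5 mm and 10.7 degrees, less where a joint would pass 70% of its speed; a pose out of reach is approached as far as the arm can. A call with a gripper value outside its range is refused whole. The fingers move at their own pace and stop on an object; the grip force is fixed at half the most. Time passes only in rows, so rows that repeat a pose let the fingers close. It gives the time, the measured TCP pose, the force, the opening and the grip force at its end, in the units of the state.
- status.get_obs(): the state, without advancing time (a new reading comes with each control period).
- cams.get_image(name): name is "side" or "top" or "wrist"; returns a dict with "pixels" (384x512x3 uint8, blue, green, red), "mtx" (3x3 intrinsics, pixels), "R" (3x3) and "t" (3): a world point X has camera coordinates R X + t. Camera axes: x right, y down, z forward; pixel columns grow to the right and rows downward; lengths in m; the calibration is good to about 2 mm. A picture is of the moment at which its call begins. There is no depth.
- ticket.finish_job(): hands the job in; it is judged then, once.
Trained networks look in a picture, given as the dict that the camera call returned (one of the last four; its "shot" number tells which), for a name from the list of things; names that differ only in an ending like _2 or _b are one class to them, and where a whole thing is asked for, a point or a joint stands for the part that bears it (a point fixed in the world has none). Each returns a list of dicts, best first, with "score" (0 to 1); they miss things now and then, are a little off and sometimes report something else, mostly with a low value. They report only what shows in the picture. A call takes as long as a camera call.
- cams.regions_of(picture, thing): "mask" (384x512 bool, what is visible of it).
- cams.landmark_of(picture, thing): "location" ([x, y, z] in m, in world coordinates, good to about 4 mm: a listed point, or the origin of a listed thing).
The state is a dict: "clock": time; "q": joint angles; "joint_velocities": joint speeds; "joint_efforts": joint torques, N m; "tool_pos": TCP position; "orientation": TCP orientation; "ft_force": force on the tool from outside, world axes, zero at the start; "ft_torque": the same for the moment, N m; "width": finger opening in m; "grasp_force": force on a finger pad.
Only numpy, scipy, OpenCV 4.12 (cv2) and the standard library are available. Lean on these libraries where they do the work, as an engineer would, in place of code of your own. Each camera call takes 0.05 s, during which the arm holds its last target. There are 200 camera calls.

## Working session

There is one attempt and no reset: what is moved stays moved. The work goes in short steps, Python scripts to look and compute and a tool call to move; the robot and the scene stay as the last step left them, time stands still between calls to the robot, and variables do not carry over. Pictures are saved under pics/ and viewed, at most 10 in all, crops included, and the job is handed in when it is done.

Besides the shell and the picture viewer there is one more tool, called as name([rows], argument=value, ...), one row to a line, values as JSON. play_rows: Moves the arm, as the interface text tells. Its arguments: {"type":"object","properties":{"rows":{"type":"array","items":{"type":"array","items":{"type":"number"}}}},"required":["rows"]}

```bash
mkdir -p pics; cat > h.py <<'E'
import numpy as np,cv2
from cell import status,cams
E
python3 - <<'E'
from h import *
o=status.get_obs();print(o['clock'],o['tool_pos'],o['orientation'],o['width'],o['ft_force'])
for n in("side","top"):
    p=cams.get_image(n);cv2.imwrite(f"pics/{n}0.png",p["pixels"])
    for t in("feeder","axle_end","pawl_ball","top_knob","strip","tape","plane"):
        print(n,t,[(round(r["score"],2),np.round(r["location"],4)) for r in cams.landmark_of(p,t)[:2]])
E
```

```text
0.0 [0.29052466 0.58080495 0.25484131] [-1.79901271e+02  7.75347933e-03  1.53431131e+02] 0.08852678107727942 [-0.45015565 -0.31968846  0.09881148]
side feeder [(0.95, array([ 5.676e-01, -2.650e-02,  1.000e-04]))]
side axle_end [(0.73, array([ 0.588 , -0.0516,  0.0592])), (0.63, array([ 0.4473, -0.0137,  0.0938]))]
side pawl_ball [(0.81, array([ 0.5063, -0.0385,  0.1647]))]
side top_knob [(0.89, array([0.4657, 0.0153, 0.1473]))]
side strip [(0.83, array([ 0.5867, -0.0493,  0.058 ]))]
side tape [(0.86, array([ 0.6917, -0.0897,  0.0019]))]
side plane [(0.69, array([ 0.7658,  0.1273, -0.0035]))]
top feeder [(0.75, array([ 0.5632, -0.0246,  0.0027]))]
top axle_end [(0.9, array([ 0.4462, -0.0133,  0.0902])), (0.72, array([ 0.5059, -0.0388,  0.1706]))]
top pawl_ball [(0.69, array([ 0.5069, -0.0367,  0.1733])), (0.27, array([ 0.5646, -0.023 ,  0.001 ]))]
top top_knob [(0.91, array([0.4712, 0.0111, 0.1525])), (0.46, array([ 0.5465, -0.2201,  0.0043]))]
top strip [(0.73, array([ 0.5898, -0.0519,  0.0584]))]
top tape [(0.89, array([ 0.6909, -0.0916, -0.0039]))]
top plane [(0.83, array([0.7615, 0.1275, 0.0044]))]
```

View pics/side0.png

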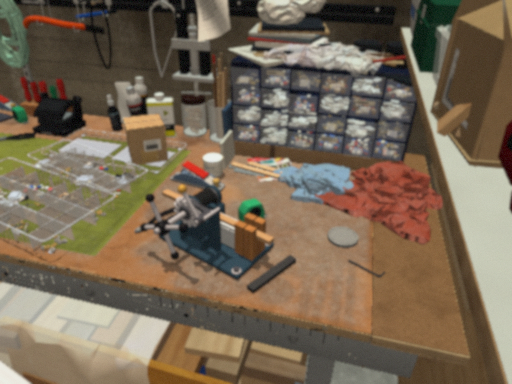

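View pics/top0.png

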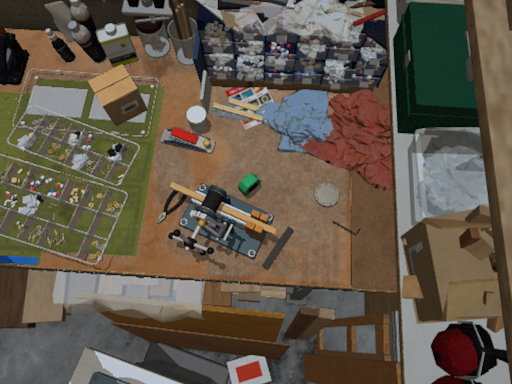

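The side and top views show the feeder at around (210,220) in both pictures. The handwheel faces the robot and the pawl is down, leaning left. Next I'll fit the feeder pose.

```bash
cat >> h.py <<'E'
def ray(p,u,z):
    K=p["mtx"];R=np.array(p["R"]);t=np.array(p["t"])
    d=R.T@np.linalg.solve(K,[u[0],u[1],1.]);c=-R.T@t
    return c+d*(z-c[2])/d[2]
E
python3 - <<'E'
from h import *
from scipy.optimize import least_squares
p=cams.get_image("top")
m=cams.regions_of(p,"strip")[0]["mask"]
ys,xs=np.nonzero(m)
W=np.array([ray(p,(x,y),.065)[:2] for x,y in zip(xs,ys)])
l=cv2.fitLine(W.astype(np.float32),cv2.DIST_HUBER,0,.001,.001).ravel()
print("strip dir deg",np.degrees(np.arctan2(l[1],l[0])),len(xs),W.min(0),W.max(0))
F=[];X=[]
ref={"feeder":(0,0),"axle_end":(-118,0),"pawl_ball":(-55,-20),"top_knob":(-98,26)}
for n in("side","top"):
  for k in range(2):
    q=cams.get_image(n)
    for t in ref:
        for r in cams.landmark_of(q,t):
            if t=="axle_end" and abs(r["location"][0]-.447)>.02: continue
            F.append(ref[t]);X.append(r["location"][:2]);break
F=np.array(F)/1e3;X=np.array(X)
def f(v):
    c,s=np.cos(v[2]),np.sin(v[2]);return (F@np.array([[c,s],[-s,c]])+v[:2]-X).ravel()
s=least_squares(f,[.565,-.025,-.1],loss="soft_l1",f_scale=.004)
print(s.x[:2],np.degrees(s.x[2]));print(np.round(f(s.x).reshape(-1,2)*1e3,1).tolist())
E
```

```text
strip dir deg 84.08576 646 [ 0.56144648 -0.203577  ] [0.60825646 0.09986718]
[ 0.5638424  -0.02452466] -6.327839228382462
[[0.3, -0.3], [-0.2, -0.2], [0.1, 1.8], [1.6, -4.3], [-1.7, 2.2], [-0.4, 1.4], [0.1, 5.1], [1.7, -2.2], [-0.2, 0.3], [0.6, -1.5], [-0.7, -0.8], [1.4, -3.0], [1.6, 3.0], [-1.7, 0.9], [-2.8, -1.6]]
```

play_rows([
  [0,0,-5,-50,-45,0,-1],
  [0,0,-10,-95,-87,0,-1],
  [0,0,-15,-140,-128,0,-1],
  [0,0,-20.6,-185,-170,0,-1],
  [0,0,-20.6,-230,-210,0,-1],
  [0,0,-20.6,-275,-252,5,-1],
  [0,0,-20.6,-320,-293,10,-1],
  [0,0,-20.6,-365,-334,14,-1],
  [0,0,-20.6,-410,-375,14,-1],
  [0,0,-20.6,-455,-416,14,-1],
  [0,0,-20.6,-455,-416,14,-1],
  [0,0,-20.6,-455,-416,14,-1],
])

```text
clock: 3.4
tool_pos: [0.5115, 0.0063, 0.2417]
orientation: [180.0, -0.0, 174.0]
ft_force: [0.1, -0.8, -0.3]
width: 0.0003
grasp_force: 0.0
```

```bash
cat >> h.py <<'E'
def feed(X,yaw=-6.,o=(.564,-.0245)):
    a=np.radians(yaw);d=np.array(X[:2])-o
    return np.round([1e3*(d[0]*np.cos(a)+d[1]*np.sin(a)),1e3*(-d[0]*np.sin(a)+d[1]*np.cos(a)),1e3*X[2]],1)
def show(name=None):
    o=status.get_obs();print("t",o['clock'],"tcp feeder",feed(o['tool_pos']),"rpy",np.round(o['orientation'],1),"w",round(o['width'],4),"F",np.round(o['ft_force'],1))
    if name:
        p=cams.get_image("wrist" if name[0]=="w" else "side" if name[0]=="s" else "top")
        for t in("pawl_ball","top_knob","axle_end"):
            print(t,[(round(r["score"],2),feed(r["location"])) for r in cams.landmark_of(p,t)[:2]])
        return p
E
python3 - <<'E'
from h import *
p=show("w1");cv2.imwrite("pics/w1.png",p["pixels"])
show("s1")
E
```

```text
t 3.4 tcp feeder [-55.5  25.1 241.7] rpy [180.  -0. 174.] w 0.0003 F [ 0.1 -0.8 -0.3]
pawl_ball [(0.81, array([-54.5, -19.8, 165.1]))]
top_knob [(0.62, array([-99.3,  27.8, 151.9]))]
axle_end [(0.67, array([-116.4,    0.7,   92.8]))]
t 3.6 tcp feeder [-55.7  26.1 241.7] rpy [180.   -0.  174.2] w 0.0004 F [-0.8 -0.2 -0.6]
pawl_ball [(0.87, array([-55.4, -24.4, 165.7]))]
top_knob [(0.84, array([-97.4,  29.7, 146.3]))]
axle_end []
```

View pics/w1.png

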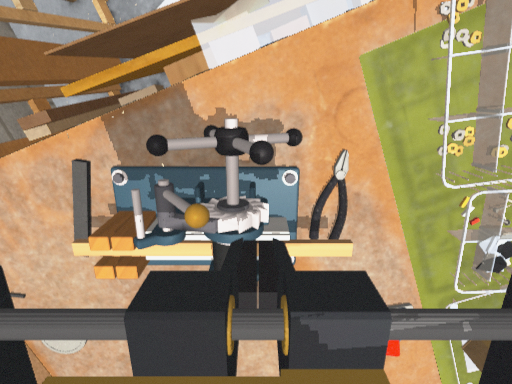

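The wrist view agrees with the fitted frame: brass ball at (197,215), top knob at (262,152). Next I'll descend left of the ball and push right.

play_rows([
  [0,0,0,0,0,30,-1],
  [0,0,0,0,0,60,-1],
  [0,0,0,0,0,70,-1],
  [0,0,0,0,-8,70,-1],
  [0,0,0,0,-14,70,-1],
  [0,0,0,0,-18,70,-1],
  [0,0,0,0,-23,70,-1],
  [0,0,0,0,-28,70,-1],
  [0,0,0,0,-33,70,-1],
  [0,0,0,0,-38,70,-1],
  [0,0,0,0,-43,70,-1],
  [0,0,0,0,-48,70,-1],
])

```text
clock: 5.3
tool_pos: [0.5066, -0.0424, 0.1717]
orientation: [-180.0, -0.0, 174.0]
ft_force: [0.2, 0.3, -0.9]
width: 0.0001
grasp_force: 0.1
```

```bash
python3 - <<'E'
from h import *
show("w2");show("s2")
E
```

```text
t 5.3 tcp feeder [-55.3 -23.8 171.7] rpy [-180.   -0.  174.] w 0.0001 F [ 0.2  0.3 -0.9]
pawl_ball [(0.76, array([-56.3, -51.5, 172.7]))]
top_knob [(0.66, array([-98.2,  26.7, 153.4]))]
axle_end [(0.96, array([-118. ,   -3.4,   91.6]))]
t 5.5 tcp feeder [-55.3 -23.5 171.7] rpy [180.  -0. 174.] w 0.0005 F [ 1.6  0.4 -0.4]
pawl_ball []
top_knob [(0.83, array([-99.4,  29.9, 148.5]))]
axle_end [(0.6, array([-121.6,    3.1,   93.8]))]
```

play_rows([
  [0,0,0,0,-5,0,-1],
  [0,0,0,0,-10,0,-1],
  [0,0,0,0,-15,0,-1],
  [0,0,0,0,-20,0,-1],
  [0,0,0,0,-25,0,-1],
  [0,0,0,0,-30,0,-1],
  [0,0,0,0,-35,0,-1],
  [0,0,0,0,-38,0,-1],
  [0,0,0,0,-38,0,-1],
  [0,0,0,0,-30,0,-1],
  [0,0,0,0,-20,0,-1],
])

```text
clock: 7.08
tool_pos: [0.5047, -0.0609, 0.1718]
orientation: [180.0, 0.0, 174.0]
ft_force: [-0.5, 0.4, 0.5]
width: 0.0007
grasp_force: 0.0
```

```bash
python3 - <<'E'
from h import *
p=show("w3");cv2.imwrite("pics/w3.png",p["pixels"]);show("s3")
E
```

```text
t 7.075 tcp feeder [-55.2 -42.4 171.8] rpy [180.   0. 174.] w 0.0007 F [-0.5  0.4  0.5]
pawl_ball [(0.92, array([-54.6, -96.5, 163. ]))]
top_knob [(0.75, array([-99.4,  30.4, 154.9]))]
axle_end [(0.85, array([-116.4,   -2.9,   89.4]))]
t 7.275 tcp feeder [-55.2 -42.8 171.7] rpy [180.   -0.  174.1] w 0.0004 F [-0.4  0.2 -0.3]
pawl_ball [(0.6, array([ -55.8, -103.9,  166.5]))]
top_knob [(0.92, array([-102.7,   29.7,  145.8]))]
axle_end [(0.67, array([-117.1,   -0.4,   91.7]))]
```

View pics/w3.png

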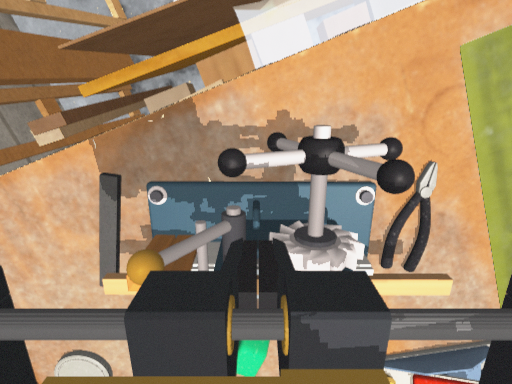

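The pawl is thrown over to the right, with its ball at (145,267). Now the handwheel: rise, move left of the knob and come down.

play_rows([
  [0,0,0,0,0,-25,-1],
  [0,0,0,0,0,-45,-1],
  [0,0,0,14,38,-45,-1],
  [0,0,0,28,76,-45,-1],
  [0,0,0,43,114,-45,-1],
  [0,0,0,43,114,-45,-1],
  [0,0,0,43,114,-15,-1],
  [0,0,0,43,114,12,-1],
  [0,0,0,43,114,20,-1],
  [0,0,0,43,105,20,-1],
  [0,0,0,43,100,20,-1],
  [0,0,0,43,100,20,-1],
])

```text
clock: 8.98
tool_pos: [0.4727, 0.0412, 0.1525]
orientation: [180.0, 0.1, 173.9]
ft_force: [-0.6, -0.4, -0.4]
width: 0.0006
grasp_force: 0.0
```

```bash
python3 - <<'E'
from h import *
show("w4");show("s4")
E
```

```text
t 8.975 tcp feeder [-97.6  55.8 152.5] rpy [1.800e+02 1.000e-01 1.739e+02] w 0.0006 F [-0.6 -0.4 -0.4]
pawl_ball []
top_knob [(0.93, array([-96.8,  26.5, 153.6]))]
axle_end [(0.66, array([-114.5,   -1.6,   92.1]))]
t 9.175 tcp feeder [-98.1  56.9 152.1] rpy [180.   0. 174.] w 0.0009 F [-0.   0.3 -0.6]
pawl_ball [(0.73, array([ -56.4, -100.4,  163.4]))]
top_knob [(0.79, array([-99.2,  31.5, 149. ]))]
axle_end [(0.96, array([-120.1,   -0.6,   93.7]))]
```

play_rows([
  [0,0,0,0,-4,0,-1],
  [0,0,0,0,-8,0,-1],
  [0,0,0,0,-12,0,-1],
  [0,0,0,0,-16,0,-1],
  [0,0,0,0,-20,0,-1],
  [0,0,0,0,-24,0,-1],
  [0,0,0,0,-27,0,-1],
  [0,0,0,0,-29.5,0,-1],
  [0,0,0,0,-29.5,0,-1],
])

```text
clock: 10.5
tool_pos: [0.469, 0.0123, 0.1516]
orientation: [-180.0, -0.0, 174.0]
ft_force: [0.4, -0.5, -0.2]
width: 0.0004
grasp_force: 0.0
```

```bash
python3 - <<'E'
from h import *
p=show("w5");cv2.imwrite("pics/w5.png",p["pixels"]);show("s5")
E
```

```text
t 10.5 tcp feeder [-98.4  26.6 151.6] rpy [-180.   -0.  174.] w 0.0004 F [ 0.4 -0.5 -0.2]
pawl_ball []
top_knob [(0.7, array([-97.5,   3.2, 160.2]))]
axle_end [(0.58, array([-115. ,   -1.4,   90.7]))]
t 10.7 tcp feeder [-98.4  26.9 151.6] rpy [-180.   -0.  174.] w 0.0007 F [ 0.5 -0.8 -0.2]
pawl_ball [(0.78, array([ -55.4, -106. ,  166. ]))]
top_knob [(0.8, array([-99.7,   3. , 153.6]))]
axle_end [(0.84, array([-117.9,   -0. ,   92.9])), (0.63, array([ 199.3, -258.8,    0.6]))]
```

View pics/w5.png

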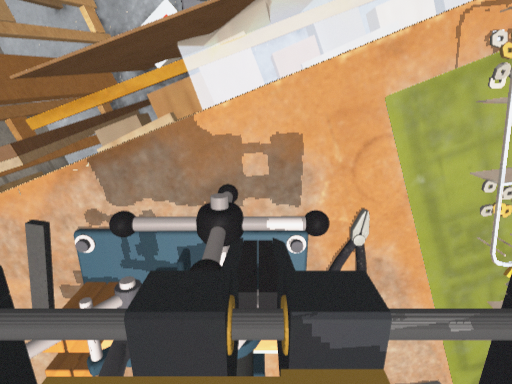

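The wheel's top arm is now nearly upright, about 0.36 rad, with the knob near (220,220). Next I'll go round to the right of the pawl ball.

play_rows([
  [0,0,0,0,12,0,-1],
  [0,0,0,0,12,-35,-1],
  [0,0,0,0,12,-70,-1],
  [0,0,0,-10,-30,-70,-1],
  [0,0,0,-20,-75,-70,-1],
  [0,0,0,-32,-120,-70,-1],
  [0,0,0,-43,-167,-70,-1],
  [0,0,0,-43,-167,-70,-1],
  [0,0,0,-43,-167,-45,-1],
  [0,0,0,-43,-167,-20,-1],
  [0,0,0,-43,-167,-20,-1],
])

```text
clock: 12.28
tool_pos: [0.4935, -0.1557, 0.1703]
orientation: [179.9, -0.2, 174.1]
ft_force: [0.0, 0.3, -0.3]
width: 0.0007
grasp_force: 0.0
```

```bash
python3 - <<'E'
from h import *
show("w6");show("s6")
E
```

```text
t 12.275 tcp feeder [ -56.4 -137.9  170.3] rpy [179.9  -0.2 174.1] w 0.0007 F [ 0.   0.3 -0.3]
pawl_ball [(0.91, array([-53.4, -99. , 163.5]))]
top_knob [(0.3, array([-16.9, 122.3,  -4.1]))]
axle_end [(0.55, array([-114.8,    1.1,   88.9]))]
t 12.475 tcp feeder [ -54.4 -139.4  172.8] rpy [1.800e+02 1.000e-01 1.741e+02] w 0.0003 F [0.1 0.  0.8]
pawl_ball [(0.83, array([ -55.6, -100.7,  164.2])), (0.47, array([ 1.415e+02, -3.443e+02, -2.000e-01]))]
top_knob [(0.84, array([-99. ,   4.8, 153.2]))]
axle_end [(0.66, array([-116.3,   -1.7,   92.5]))]
```

play_rows([
  [0,0,0,0,7,0,-1],
  [0,0,0,0,12,0,-1],
  [0,0,0,0,17,0,-1],
  [0,0,0,0,22,0,-1],
  [0,0,0,0,27,0,-1],
  [0,0,0,0,32,0,-1],
  [0,0,0,0,37,0,-1],
  [0,0,0,0,42,0,-1],
  [0,0,0,0,47,0,-1],
  [0,0,0,0,52,0,-1],
  [0,0,0,0,57,0,-1],
  [0,0,0,0,61,0,-1],
])

```text
clock: 14.18
tool_pos: [0.5009, -0.0969, 0.1717]
orientation: [180.0, -0.0, 174.0]
ft_force: [0.4, 1.7, 0.0]
width: 0.0005
grasp_force: 0.0
```

play_rows([
  [0,0,0,0,0,0,-1],
  [0,0,0,0,0,0,-1],
  [0,0,0,0,-15,0,-1],
])

```text
clock: 14.55
tool_pos: [0.4994, -0.1118, 0.1717]
orientation: [180.0, 0.0, 174.1]
ft_force: [0.5, -0.2, -0.7]
width: 0.0006
grasp_force: 0.0
```

```bash
python3 - <<'E'
from h import *
p=show("w7");cv2.imwrite("pics/w7.png",p["pixels"]);show("s7")
E
```

```text
t 14.55 tcp feeder [-55.1 -93.6 171.7] rpy [180.    0.  174.1] w 0.0006 F [ 0.5 -0.2 -0.7]
pawl_ball [(0.55, array([-53.7, -37.4, 172.7]))]
top_knob []
axle_end [(0.67, array([-116.6,   -0.4,   86.8])), (0.37, array([-55.3, -35.3, 172.7]))]
t 14.75 tcp feeder [-55.3 -94.8 171.7] rpy [-180.    -0.   173.9] w 0.0007 F [-0.4 -0.4  0.2]
pawl_ball [(0.75, array([-53.5, -24.1, 168.4])), (0.47, array([-116.8,    1.6,   92.2]))]
top_knob [(0.66, array([-98.8,   2.6, 152.8]))]
axle_end [(0.67, array([-116.7,   -2.8,   92. ]))]
```

View pics/w7.png

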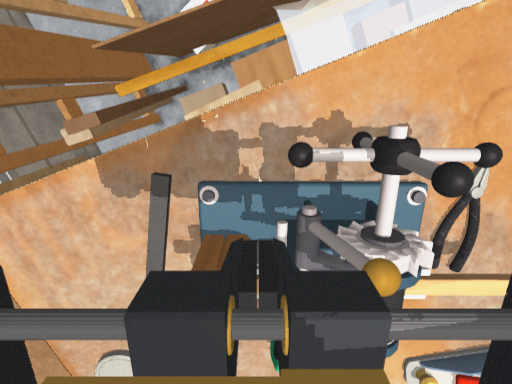

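The pawl has dropped back onto the ratchet, with its ball at (381,278). Back to the knob to bring the tooth up against the pawl.

play_rows([
  [0,0,0,0,0,-25,-1],
  [0,0,0,0,0,-48,-1],
  [0,0,0,14,47,-48,-1],
  [0,0,0,28,95,-48,-1],
  [0,0,0,43,142,-48,-1],
  [0,0,0,43,142,-48,-1],
  [0,0,0,43,142,-20,-1],
  [0,0,0,43,142,10,-1],
  [0,0,0,43,142,20,-1],
  [0,0,0,43,142,20,-1],
])

```text
clock: 16.2
tool_pos: [0.4713, 0.033, 0.1516]
orientation: [-180.0, -0.0, 174.0]
ft_force: [0.7, -0.4, 0.5]
width: 0.0009
grasp_force: 0.0
```

```bash
python3 - <<'E'
from h import *
show("w8");show("s8")
E
```

```text
t 16.2 tcp feeder [-98.2  47.5 151.6] rpy [-180.   -0.  174.] w 0.0009 F [ 0.7 -0.4  0.5]
pawl_ball [(0.73, array([-54.7, -22.2, 165.9]))]
top_knob [(0.95, array([-97.9,   0.6, 158.9]))]
axle_end [(0.85, array([-113.6,    3.1,   91.8]))]
t 16.4 tcp feeder [-97.5  48.1 152.6] rpy [1.80e+02 1.00e-01 1.74e+02] w 0.0004 F [-0.1 -0.8  0.7]
pawl_ball [(0.65, array([-54.7, -27.6, 167.7])), (0.46, array([185.7, 173.6,  -4.2]))]
top_knob [(0.82, array([-98.4,   3.6, 154.5])), (0.4, array([-13. , 121.3,  -1.7]))]
axle_end [(0.9, array([-120.7,   -1.9,   91.3]))]
```

play_rows([
  [0,0,0,0,-8,0,-1],
  [0,0,0,0,-14,0,-1],
  [0,0,0,0,-18,0,-1],
  [0,0,0,0,-21,0,-1],
  [0,0,0,0,-24,0,-1],
  [0,0,0,0,-26,0,-1],
  [0,0,0,0,-27.5,0,-1],
  [0,0,0,0,-28,0,-1],
])

```text
clock: 17.6
tool_pos: [0.4685, 0.0057, 0.1518]
orientation: [180.0, 0.0, 174.0]
ft_force: [0.6, 1.1, -0.4]
width: 0.0003
grasp_force: 0.5
```

play_rows([
  [0,0,0,0,-0.5,0,-1],
  [0,0,0,0,-1,0,-1],
])

```text
clock: 17.85
tool_pos: [0.4684, 0.0048, 0.1518]
orientation: [180.0, 0.0, 174.0]
ft_force: [0.0, 1.1, 1.4]
width: 0.0005
grasp_force: 0.5
```

play_rows([
  [0,0,0,0,-0.5,0,-1],
  [0,0,0,0,-1,0,-1],
])

```text
clock: 18.1
tool_pos: [0.4682, 0.0037, 0.1517]
orientation: [180.0, 0.0, 174.0]
ft_force: [0.1, 1.0, 0.1]
width: 0.0008
grasp_force: 0.5
```

play_rows([
  [0,0,0,0,-0.5,0,-1],
  [0,0,0,0,-1,0,-1],
])

```text
clock: 18.35
tool_pos: [0.4681, 0.0027, 0.1517]
orientation: [-180.0, 0.0, 174.0]
ft_force: [-0.7, 0.1, 1.7]
width: 0.0004
grasp_force: 0.5
```

```bash
python3 - <<'E'
from h import *
show("w9");show("s9")
E
```

```text
t 18.35 tcp feeder [-98.2  17.1 151.7] rpy [-180.    0.  174.] w 0.0004 F [-0.7  0.1  1.7]
pawl_ball [(0.67, array([-117. ,   -0. ,   90.5]))]
top_knob [(0.75, array([-99.3,  -9.7, 158.5]))]
axle_end [(0.66, array([-118.5,   -1.5,   90.7]))]
t 18.55 tcp feeder [-98.3  17.  151.7] rpy [-180.   -0.  174.] w 0.0005 F [1.2 0.8 1.5]
pawl_ball [(0.67, array([-54.6, -19.9, 166.5]))]
top_knob [(0.72, array([-99.1,  -5.7, 152.6])), (0.16, array([ 22.7, -12.2,  57.5]))]
axle_end [(0.73, array([-119. ,   -2.8,   92.8])), (0.56, array([ 143.1, -343.9,   -1.4]))]
```

play_rows([
  [0,0,0,0,-0.5,0,-1],
  [0,0,0,0,-1,0,-1],
])

```text
clock: 19.0
tool_pos: [0.468, 0.0019, 0.1517]
orientation: [180.0, -0.0, 174.0]
ft_force: [0.3, 2.2, 0.3]
width: 0.0005
grasp_force: 1.0
```

play_rows([
  [0,0,0,0,-0.5,0,-1],
  [0,0,0,0,-1,0,-1],
])

```text
clock: 19.25
tool_pos: [0.4679, 0.0015, 0.1518]
orientation: [180.0, 0.0, 174.1]
ft_force: [0.3, 4.6, 0.4]
width: 0.0004
grasp_force: 2.5
```

The force climbed from 1 to 4.6 N at the expected position, so the tooth is on the pawl. I'll withdraw.

play_rows([
  [0,0,0,0,3,0,-1],
  [0,0,0,0,15,0,-1],
  [0,0,0,0,30,0,-1],
  [0,0,0,0,30,-40,-1],
  [0,0,0,0,30,-80,-1],
  [0,0,0,0,70,-110,-1],
  [0,0,0,0,110,-110,-1],
  [0,0,0,0,110,-110,-1],
])

```text
clock: 20.25
tool_pos: [0.4792, 0.1145, 0.262]
orientation: [179.9, 0.0, 174.4]
ft_force: [0.6, -0.7, 0.8]
width: 0.0007
grasp_force: 0.0
```

```bash
python3 - <<'E'
from h import *
p=show("w10");cv2.imwrite("pics/w10.png",p["pixels"]);p=show("s10");show("t10")
cv2.imwrite("pics/s10.png",cv2.resize(p["pixels"][150:290,120:300],None,fx=4,fy=4,interpolation=cv2.INTER_CUBIC))
E
```

```text
t 20.25 tcp feeder [-98.9 129.4 262. ] rpy [179.9   0.  174.4] w 0.0007 F [ 0.6 -0.7  0.8]
pawl_ball [(0.61, array([-55.2, -22.9, 164.9])), (0.33, array([182.3, 171.2,  -1.6]))]
top_knob [(0.72, array([-97.8,  -7.6, 158.3]))]
axle_end [(0.39, array([3.5, 1.7, 0.5]))]
t 20.45 tcp feeder [-98.5 124.2 261.4] rpy [-179.9   -0.   174. ] w 0.0004 F [-0.8 -0.6 -0.1]
pawl_ball [(0.92, array([-54.7, -18.5, 161.3]))]
top_knob [(0.64, array([-102.1,   -5.8,  149.7]))]
axle_end []
t 20.65 tcp feeder [-98.3 124.3 261.6] rpy [-180.    -0.   173.9] w 0.0004 F [ 0.3 -0.3 -0.7]
pawl_ball [(0.69, array([-52.8, -16.1, 170.7]))]
top_knob [(0.56, array([-96. ,  -5.5, 154.3]))]
axle_end [(0.94, array([-117.9,   -2.2,   89.7]))]
```

View pics/w10.png

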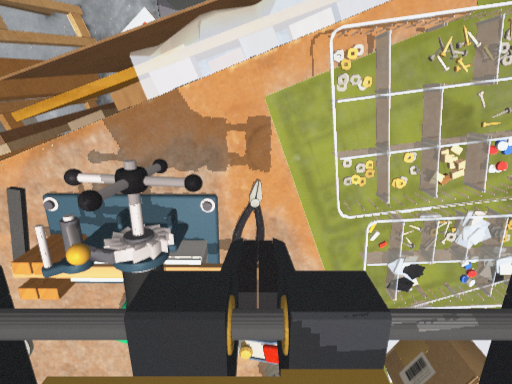

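View pics/s10.png

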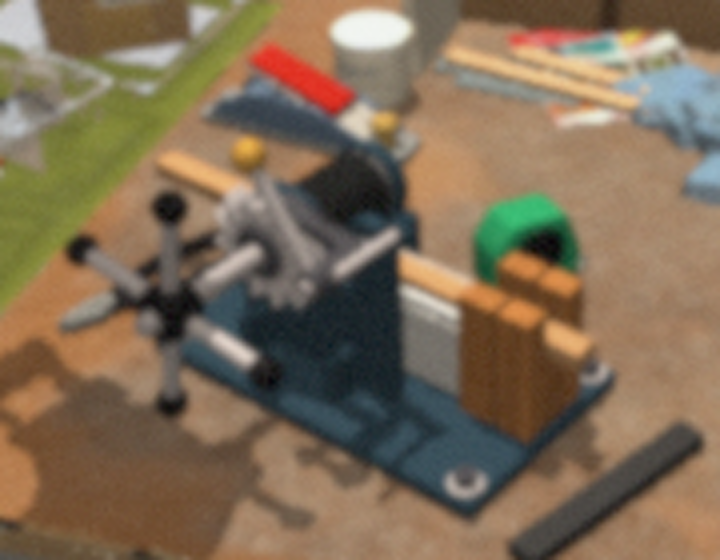

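The pawl is down (brass ball at about (250,153) in the crop) and the top arm leans slightly right. The fingers are clear of everything.

```bash
python3 -c "
from cell import ticket
print(ticket.finish_job())"
```

```text
the job is handed in; nothing more can be done
None
```

The strip is backed off one notch and locked: the pawl was lifted, the wheel was pushed back one tooth and stopped firmly against the lowered pawl at about 4.6 N, and the job was handed in at about 21 s with the arm clear.

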